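# Load the analyser's swing tray from the reagent carousel

### The job

Swing the analyser's empty tray fully out on its pin by its corner post. Then move every squat pot from the revolving reagent store onto the tray's dark mat, standing upright with their bases on it, turning the store by the bar on top to bring each pot out from under its clear guard; the tall vial stays in the store. When all are loaded, swing the tray fully home under the analyser's canopy with the pots still standing on it, and leave the other things on the bench undisturbed.

Things in the scene. Friction and masses are not known exactly. Their poses are not given: they have to be found in the camera images.
- bar (a point): Centre of the black bar handle on top of the revolving store, on its vertical axis, 109 mm above the bench. Bar 90 mm long, along 45 degrees between this point's x and y; 14 mm thick, 30 mm high (94 to 124 mm above the bench); turns with the store. Pinch it from above and turn, either way, no limit in practice; takes about 0.06 N m, stays where left.
- store (a point): Floor centre of the revolving store, 14 mm above the bench, turning with it: grey round tray, radius 175 mm, four bays (middles at 0, 90, 180, 270 degrees from this point's x) parted by radial walls 10 mm high; rim 12 mm high; hub 28 mm radius, top 44 mm above the bench. Pots and vial start about 100 mm from the axis, one thing to a bay; a bay may be empty.
- window (a point): Open place in front of the store's guard: 100 mm from the store's axis towards this point's -x, 36 mm above the bench; fixed. A pot is picked from above when its bay is turned to within about 20 degrees of here.
- guard: Fixed clear guard; origin on the bench on the store's axis, x as at the window. Flat plate, 86 to 91 mm above the bench, on four thin posts; it covers the store from 35 mm in front (-x) of the axis to 145 mm behind, and 186 mm either side. Only what stands in front of its straight edge is free from above.
- pin (a point): Top of the fixed steel pin, 50 mm above the bench, about which the tray swings; x is the tray's direction when home. A clear canopy, 80 to 86 mm above the bench, spans x = +125 to +200 mm and y = -75 to +50 mm from the pin. The white analyser body, 121 mm high, spans x = -60 to +300 mm, y = -410 to -80 mm.
- tray (a joint): Swing of the tray about the pin, rad: 0 is fully home under the canopy (stop), growing anticlockwise seen from above to 1.25 fully out (stop). Friction about 0.12 N m, stays where it is left.
- tray_floor (a point): Centre of the flat tray's dark mat, 12 mm above the bench, 120 mm from the pin along x. This point turns with the tray; x points from the pin to the free end. The tray is a flat aluminium plate without a rim; the dark mat on it, where pots stand, is 200 mm along x by 110 mm along y, almost flush with the plate (116 mm wide).
- tray_post (a point): Upright steel post at the tray's free corner, by which it is pushed or pulled: diameter 16 mm, top 86 mm above the bench, this point 61 mm above the bench. It stands 255 mm from the pin along the tray's x and 30 mm towards the tray's +y, beyond the mat and clear of the canopy.
- pot1_mid (a point): Squat reagent pot 1 (may be absent): amber glass cylinder 54 mm diameter, 44 mm tall in all, the top 14 mm being a white lid 53 mm across; about 130 g, heavy base. This point is at its centre, 22 mm above its base; z is its own axis, up when it stands.
- pot2_mid (a point): Squat reagent pot 2 (may be absent): amber glass cylinder 54 mm diameter, 44 mm tall in all, the top 14 mm being a white lid 53 mm across; about 130 g, heavy base. This point is at its centre, 22 mm above its base; z is its own axis, up when it stands.
- pot3_mid (a point): Squat reagent pot 3 (may be absent): amber glass cylinder 54 mm diameter, 44 mm tall in all, the top 14 mm being a white lid 53 mm across; about 130 g, heavy base. This point is at its centre, 22 mm above its base; z is its own axis, up when it stands.
- vial_mid (a point): Tall vial that stays in the store: amber with white cap, diameter 36 mm, 66 mm tall; this point is at its centre, 33 mm above its base.
- beaker: Bystander: empty glass beaker, 70 mm across, 90 mm tall, origin at its underside; do not disturb.
- tipbox: Bystander: grey box with clear lid, 122 x 87 x 62 mm, origin at the centre of its underside; do not disturb.
- timer: Bystander: small white timer, 65 x 65 x 23 mm, origin at the centre of its underside; do not disturb.
- dishes: Bystander: clear stack of dishes, 90 mm across, 45 mm tall, origin at its underside; do not disturb.
- marker: Bystander: marker pen, 140 mm long, 17 mm thick, lying along its x, origin below its middle; do not disturb.
There are look-alikes about, which are no part of the job. Leave any blue or yellow look-alike of the part that bears vial_mid alone.

How it is judged:
On the way, in this order (a step that is already met when the one before it is completed fails the run):
1. the tray is swung fully out (value of joint tray above 1.17 rad), for 0.2 s.
2. every squat pot stands upright on the tray's mat while the tray is still out (x of pot1_mid in the frame of tray_floor between -0.092 and 0.092 m and y of pot1_mid in the frame of tray_floor between -0.045 and 0.045 m and z of pot1_mid in the frame of tray_floor between 0.016 and 0.028 m and angle between each of pot1_mid, pot2_mid, pot3_mid's own z axis and vertical below 0.15 rad and x of pot2_mid in the frame of tray_floor between -0.092 and 0.092 m and y of pot2_mid in the frame of tray_floor between -0.045 and 0.045 m and z of pot2_mid in the frame of tray_floor between 0.016 and 0.028 m and x of pot3_mid in the frame of tray_floor between -0.092 and 0.092 m and y of pot3_mid in the frame of tray_floor between -0.045 and 0.045 m and z of pot3_mid in the frame of tray_floor between 0.016 and 0.028 m and value of joint tray above 1 rad), for 0.2 s.
3. the tray is swung fully home (value of joint tray below 0.06 rad), for 0.2 s.
At the end, for the whole second after the job is handed in: The tray is home (joint under 0.06 rad), every squat pot present stands upright (within 0.15 rad) on its mat (centre within 92 mm of the mat's centre along the tray and 45 mm across it) and at rest, and the tall vial stands upright in the store (x of pot1_mid in the frame of tray_floor between -0.092 and 0.092 m and y of pot1_mid in the frame of tray_floor between -0.045 and 0.045 m and z of pot1_mid in the frame of tray_floor between 0.016 and 0.028 m and angle between each of pot1_mid, pot2_mid, pot3_mid's own z axis and vertical below 0.15 rad and x of pot2_mid in the frame of tray_floor between -0.092 and 0.092 m and y of pot2_mid in the frame of tray_floor between -0.045 and 0.045 m and z of pot2_mid in the frame of tray_floor between 0.016 and 0.028 m and x of pot3_mid in the frame of tray_floor between -0.092 and 0.092 m and y of pot3_mid in the frame of tray_floor between -0.045 and 0.045 m and z of pot3_mid in the frame of tray_floor between 0.016 and 0.028 m and value of joint tray below 0.06 rad and horizontal distance between vial_mid and bar below 0.155 m and height (world z) of vial_mid below 0.056 m and angle between vial_mid's own z axis and vertical below 0.2 rad and linear speed of each of pot1, pot2, pot3 below 0.02 m/s); the robot touches nothing.
It fails at once if a bystander on the bench is moved more than 30 mm (distance of any of beaker, tipbox, timer, dishes, marker from where it was at the start of the episode above 0.03 m).
Of pot1, pot2, pot3 only 2 to 3 are there at a start; the rules pass over those that are not, and their reading is None.
At some moment in a run one of pot1, pot2, pot3 may be knocked a few centimetres aside while the robot is not near it.
It also fails if it takes over 210 s, if anything falls off the work surface, if the arm or the gripper's body presses on something with over 40 N, if the wrist force passes 120 N, or if a joint passes its speed limit or range.

### The arm

A 6-joint arm with a two-finger parallel gripper is mounted at the origin on the work surface. World frame = base frame: x ahead of the robot, y to its left, z up, the work surface at z = 0. Lengths are in m, angles in rad, forces in N, time in s.
With the tool pointing down it reaches from about 0.35 to 0.775 m from the base axis. Payload 5.5 kg.
Tool frame: the origin (TCP) lies between the finger pads; the fingertips stand 19 mm ahead of it and the grasp point (between the pads) is the TCP; z points along the fingers, x is the direction in which the jaws open and shut, and the axes are right-handed (so a half turn about z gives the same grasp; the last joint's range is limited). The gripper opens to 85 mm and grips with 20 to 120 N. Pads are 22 mm wide; open, the fingers measure 114 mm over their backs; the gripper's body (76 mm by 85 mm) begins 54 mm behind the grasp point. The pads swing forward as they close: fully open they stand 13 mm farther back than shut.
Start: joints at [1.029, 0.313, 0.046, 1.304, 0, 1.431], TCP at [0.225, 0.529, 0.25] pointing down, gripper open.
Joint ranges: [-2.76, 2.76], [-0.86, 1.69], [-1.03, 1.26], [-2.2, 2.34], [-1.47, 1.5], [-3.14, 3.14]. Speed limits (rad/s): [2.57, 2.57, 3.14, 3.14, 3.14, 3.14].

### API

Orientations are given as a unit quaternion [w, x, y, z].
In Python, from workcell import env gives the robot as it stands. The module is installed in compiled form; this text tells all that it offers.
- The arm moves only by the tool carry_out, never from a script. Its argument "steps" is a list of rows, each a list of 7 numbers: the gripper command: -1 is shut, 1 is fully open, values between are in proportion, then the shift along the tool's x, y, z in m, then the turn, a rotation vector about the tool's x, y, z in rad. A call has 1 to 20 rows; each row shifts and turns the commanded pose from where the row before left it, along the tool's axes as they then stand; what a row does not reach is not made up. A row lasts 1/8 s, in which the tool goes at most 62.5 mm and 10.7 degrees, less where a joint would pass 70% of its speed; a pose out of reach is approached as far as the arm can. A call with a gripper value outside its range is refused whole. The fingers move at their own pace and stop on an object; "grip_force" is the grip in N (left out, the last holds). Time passes only in rows, so rows that do not move let the fingers close. It gives the time, the measured TCP pose, the force and the opening at its end, in the units of the state.
- env.get_state(): the state, without advancing time (a new reading comes with each control period).
- env.read_camera(name): name is "side" or "top" or "wrist"; returns a dict with "color" (384x512x3 uint8, red, green, blue), "K" (3x3 intrinsics, pixels), "R" (3x3) and "t" (3): a world point X has camera coordinates R X + t. Camera axes: x right, y down, z forward; pixel columns grow to the right and rows downward; lengths in m; the calibration is good to about 2 mm. The wrist camera is an equidistant fisheye: a pixel r from the principal point sees the ray r / f radians off the axis. A picture is of the moment at which its call begins. There is no depth.
- env.hand_in(): hands the job in, once; it reports no verdict.
The state is a dict: "clock": time; "joint_pos": joint angles; "qvel": joint speeds; "tau": joint torques, N m; "tcp_pos": TCP position; "orientation": TCP orientation; "wrist_force": force on the tool from outside, world axes, zero at the start; "ft_torque": the same for the moment, N m; "finger_gap": finger opening in m.
Only numpy, scipy, OpenCV 4.12 (cv2) and the standard library are available. Lean on these libraries where they do the work, as an engineer would, in place of code of your own. Each camera call takes 0.05 s, during which the arm holds its last target. There are 200 camera calls.

## Working session

There is one attempt and no reset: what is moved stays moved. The work goes in short steps, Python scripts to look and compute and a tool call to move; the robot and the scene stay as the last step left them, time stands still between calls to the robot, and variables do not carry over. Pictures are saved under pics/ and viewed, about 12 in all and at most 16, crops included, and the job is handed in when it is done.

Besides the shell and the picture viewer there is one more tool, called after "Emit:" as name(argument=value, ...), one argument or row to a line, values as JSON. carry_out: Moves the arm, as the interface text tells. Its arguments: {"type":"object","properties":{"steps":{"type":"array","items":{"type":"array","items":{"type":"number"}}},"grip_force":{"type":"number"}},"required":["steps"]}

```bash
mkdir -p pics
cat > h.py <<'E'
import numpy as np, cv2
from workcell import env
def snap(n,f):
    c=env.read_camera(n); cv2.imwrite(f'pics/{f}.png',cv2.cvtColor(c['color'],cv2.COLOR_RGB2BGR)); np.savez(f'pics/{f}.npz',**c); return c
def ray(c,u,v,fish=False):
    K=c['K'];p=np.array([(u-K[0,2])/K[0,0],(v-K[1,2])/K[1,1]])
    if fish:
        r=np.hypot(*p); d=np.array([*(p/max(r,1e-9)*np.sin(r)),np.cos(r)])
    else: d=np.array([*p,1.])
    return -c['R'].T@c['t'], c['R'].T@d
def onz(c,u,v,z,fish=False):
    o,d=ray(c,u,v,fish); return o+d*(z-o[2])/d[2]
def pix(c,X):
    x=c['R']@np.array(X)+c['t']; return (c['K']@(x/x[2]))[:2]
def ld(f): return dict(np.load(f'pics/{f}.npz'))
E
python3 - <<'E'
from h import *
for n in ['top','side']:
    c=snap(n,n+'0'); i=cv2.imread(f'pics/{n}0.png'); cv2.imwrite(f'pics/{n}0b.png',cv2.resize(i,(800,600),interpolation=cv2.INTER_CUBIC)); print(n,-c['R'].T@c['t'],c['K'][0,0])
print(env.get_state())
E
```

```text
top [0.3629083  0.15190856 1.18498572] 346.4254085077311
side [-0.0040092   0.96703828  0.77620055] 355.2034512786426
{'clock': 0.1, 'joint_pos': array([1.02941363e+00, 3.13925467e-01, 4.50806162e-02, 1.30361099e+00,
       1.75861416e-05, 1.43116951e+00]), 'qvel': array([ 0.00060123, -0.00192523,  0.00161942,  0.0006358 ,  0.0004433 ,
       -0.00039096]), 'tau': array([ 2.96368249e-03, -4.81727314e+01,  2.99244744e+01,  1.27504097e-02,
       -7.90324452e-05,  9.01761098e-06]), 'tcp_pos': array([0.22463784, 0.52883281, 0.24949303]), 'orientation': array([ 3.49159452e-04,  8.33976641e-01,  5.51799124e-01, -7.52771816e-04]), 'wrist_force': array([-0.14397471, -0.19780736, -0.8174589 ]), 'ft_torque': array([0.03411528, 0.01762449, 0.03828366]), 'finger_gap': 0.08504124547816382}
```

View pics/top0b.png

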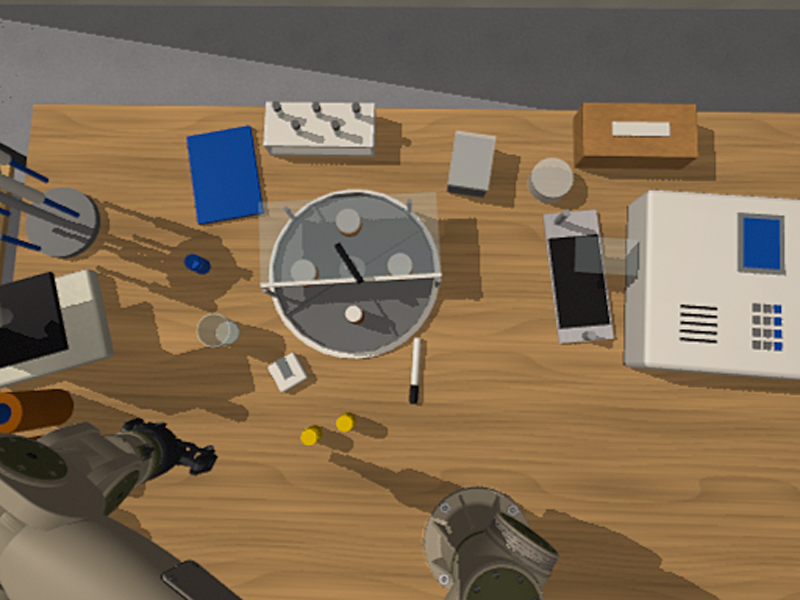

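View pics/side0b.png

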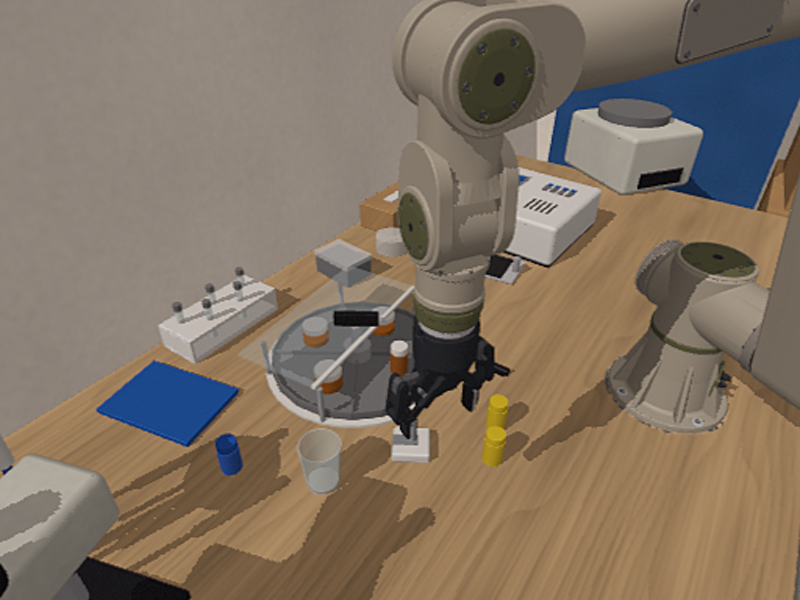

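Run:
```python
import cv2
i=cv2.imread('pics/top0.png')[60:252,160:420]; cv2.imwrite('pics/topc.png',cv2.resize(i,None,fx=3,fy=3,interpolation=cv2.INTER_CUBIC))
```

```text
(no output)
```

View pics/topc.png

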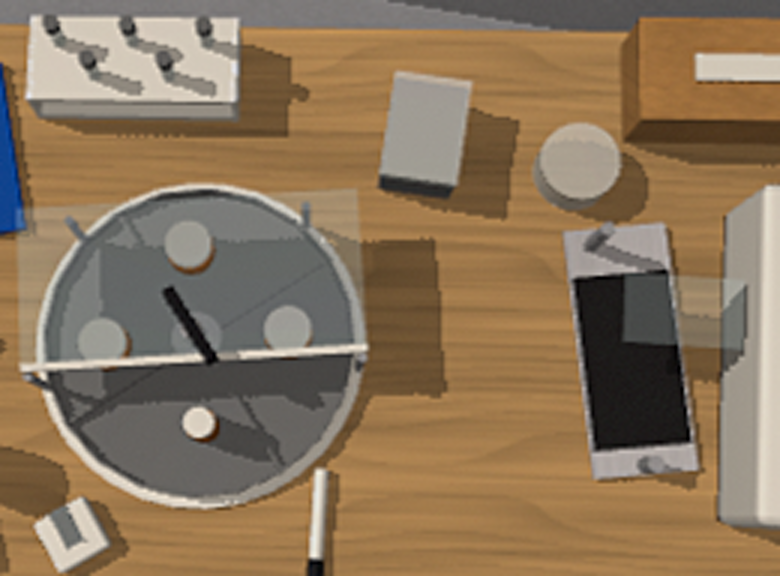

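Run:
```python
from h import *
c=ld('top0')
P=dict(bar1=(168,292,.124),bar2=(212,358,.124),barc=(190,325,.124),pin=(650,464,.05),post=(608,234,.086),
potB=(188,245,.058),potL=(102,341,.058),potR=(288,329,.058),vial=(199,420,.080),
m1=(573,279,.012),m2=(667,270,.012),m3=(691,441,.012),m4=(594,450,.012),t1=(565,232,.01),t4=(595,478,.01),t2=(665,224,.01),t3=(697,470,.01),
guardL=(24,370,.091),guardR=(366,348,.091),storeL=(38,345,.026),storeR=(365,345,.026),storeT=(200,186,.026),storeB=(210,506,.026),
markT=(320,470,.01),markB=(315,600,.01),dish=(580,161,.045),tipa=(397,72,.062),tipb=(470,80,.062),tipc=(456,187,.062),tipd=(380,178,.062),timer=(72,535,.023),beaker=(-60,400,.0),body1=(770,186,.121),body2=(752,524,.121))
for k,(a,b,z) in P.items(): print(k,onz(c,160+a/3-.33,60+b/3-.33,z).round(4))
```

```text
bar1 [0.5946 0.2981 0.124 ]
bar2 [0.5259 0.2497 0.124 ]
barc [0.5601 0.2737 0.124 ]
pin [ 0.4319 -0.2218  0.05  ]
post [ 0.6764 -0.1698  0.086 ]
potB [0.6629 0.2869 0.058 ]
potL [0.5524 0.3781 0.058 ]
potR [0.5702 0.173  0.058 ]
vial [0.4653 0.2654 0.08  ]
m1 [ 0.6438 -0.151   0.012 ]
m2 [ 0.6564 -0.2578  0.012 ]
m3 [ 0.4611 -0.2803  0.012 ]
m4 [ 0.4483 -0.1724  0.012 ]
t1 [ 0.6995 -0.1429  0.01  ]
t4 [ 0.4172 -0.1737  0.01  ]
t2 [ 0.7111 -0.2574  0.01  ]
t3 [ 0.4289 -0.2868  0.01  ]
guardL [0.5136 0.4538 0.091 ]
guardR [0.5454 0.0889 0.091 ]
storeL [0.5515 0.4574 0.026 ]
storeR [0.5596 0.0863 0.026 ]
storeT [0.7416 0.2794 0.026 ]
storeB [0.3748 0.2553 0.026 ]
markT [0.4185 0.1339 0.01  ]
markB [0.2744 0.1364 0.01  ]
dish [ 0.7722 -0.1517  0.045 ]
tipa [0.8669 0.057  0.062 ]
tipb [ 0.8587 -0.0251  0.062 ]
tipc [ 0.7338 -0.0099  0.062 ]
tipd [0.7426 0.0745 0.062 ]
timer [0.3389 0.4082 0.023 ]
beaker [0.4889 0.5748 0.    ]
body1 [ 0.7212 -0.3284  0.121 ]
body2 [ 0.3699 -0.2987  0.121 ]
```

```bash
cat >> h.py <<'E'
from scipy.spatial.transform import Rotation as Ro
def st():
    s=env.get_state(); q=s['orientation']; return s, np.array(s['tcp_pos']), Ro.from_quat([q[1],q[2],q[3],q[0]])
def go(x,y,z,yaw):
    """tool-frame shift at present attitude, then rotvec to tool-down with tool-x at yaw (deg); then shift if turned first"""
    s,p,R=st(); t=np.radians(yaw); T=Ro.from_matrix(np.array([[np.cos(t),np.sin(t),0],[np.sin(t),-np.cos(t),0],[0,0,-1]]))
    d=np.array([x,y,z])-p; rv=(R.inv()*T).as_rotvec()
    print('shift-first',R.inv().apply(d).round(4),'turn',rv.round(4),'shift-after-turn',T.inv().apply(d).round(4),'len',np.linalg.norm(d).round(3))
E
python3 -c "
from h import *
go(.683,-.171,.25,96)"
```

```text
shift-first [-4.649e-01  6.955e-01  1.000e-04] turn [-0.0007  0.0015 -0.5065] shift-after-turn [-7.439e-01  3.827e-01 -5.000e-04] len 0.837
```

Emit:
carry_out(
  steps=[
    [1,0,0,0,0,0,-0.1688],
    [1,0,0,0,0,0,-0.1688],
    [1,0,0,0,0,0,-0.1688],
    [1,-0.0465,0.0239,0,0,0,0],
    [1,-0.0465,0.0239,0,0,0,0],
    [1,-0.0465,0.0239,0,0,0,0],
    [1,-0.0465,0.0239,0,0,0,0],
    [1,-0.0465,0.0239,0,0,0,0],
    [1,-0.0465,0.0239,0,0,0,0],
    [1,-0.0465,0.0239,0,0,0,0],
    [1,-0.0465,0.0239,0,0,0,0],
    [1,-0.0465,0.0239,0,0,0,0],
    [1,-0.0465,0.0239,0,0,0,0],
    [1,-0.0465,0.0239,0,0,0,0],
    [1,-0.0465,0.0239,0,0,0,0],
    [1,-0.0465,0.0239,0,0,0,0],
    [1,-0.0465,0.0239,0,0,0,0],
    [1,-0.0465,0.0239,0,0,0,0],
    [1,-0.0465,0.0239,0,0,0,0],
  ],
)

```text
clock: 2.48
tcp_pos: [0.6835, -0.1722, 0.2497]
orientation: [-0.0, 0.669, 0.743, -0.0]
wrist_force: [1.3, 0.2, 0.3]
finger_gap: 0.0853
```

```bash
python3 -c "
from h import *
go(.683,-.171,.072,96); print(st()[0]['joint_pos'].round(2))
c=snap('wrist','w0'); print(c['K'])"
```

```text
shift-first [ 0.0012 -0.0002  0.1777] turn [-0.0006 -0.0005 -0.0002] shift-after-turn [ 0.0013 -0.0003  0.1777] len 0.178
[-0.36  0.59  0.47  1.45  0.   -0.47]
[[297.31863964   0.         256.6474172 ]
 [  0.         297.31863964 190.8454676 ]
 [  0.           0.           1.        ]]
```

View pics/w0.png

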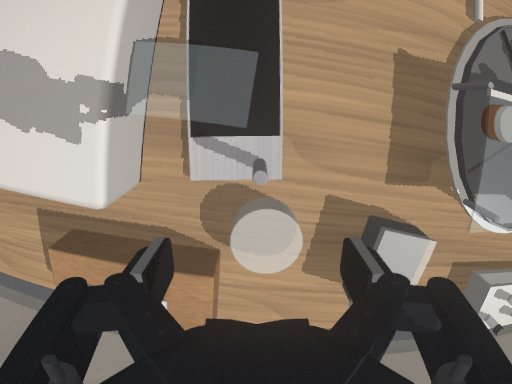

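```bash
python3 -c "
from h import *
c=ld('w0'); print(-c['R'].T@c['t'])
for n,u,v,z in [('post',260,178,.086),('postb',260,165,.086),('cLnear',258,52,.086),('cLfar',246,127,.086),('cRfar',127,115,.086),('cRnear',140,40,.086),('tL',282,180,.01),('tR',191,181,.01),('mL',281,136,.012),('mR',191,136,.012),('bodyfar',103,208,.121),('dish',266,237,.045)]: print(n,onz(c,u,v,z,True).round(4))
"
```

```text
[ 0.61385003 -0.17858267  0.3728943 ]
post [ 0.6825 -0.1679  0.086 ]
postb [ 0.6695 -0.1693  0.086 ]
cLnear [ 0.5599 -0.1828  0.086 ]
cLfar [ 0.6337 -0.1866  0.086 ]
cRfar [ 0.63   -0.3094  0.086 ]
cRnear [ 0.5523 -0.3021  0.086 ]
tL [ 0.7004 -0.1371  0.01  ]
tR [ 0.7136 -0.2523  0.01  ]
mL [ 0.6452 -0.1453  0.012 ]
mR [ 0.6558 -0.2553  0.012 ]
bodyfar [ 0.7195 -0.3201  0.121 ]
dish [ 0.7645 -0.1511  0.045 ]
```

Emit:
carry_out(
  steps=[
    [1,0.003,0,0.03,0,0,0],
    [1,0,0,0.03,0,0,0],
    [1,0,0,0.03,0,0,0],
    [1,0,0,0.03,0,0,0],
    [1,0,0,0.03,0,0,0],
    [1,0,0,0.028,0,0,0],
    [-1,0,0,0,0,0,0],
    [-1,0,0,0,0,0,0],
    [-1,0,0,0,0,0,0],
    [-1,0,0,0,0,0,0],
    [-1,0,0,0,0,0,0],
    [-1,0,0,0,0,0,0],
    [-1,0,0,0,0,0,0],
  ],
  grip_force=30,
)

```text
clock: 4.15
tcp_pos: [0.6834, -0.1681, 0.0739]
orientation: [0.001, 0.669, 0.743, 0.001]
wrist_force: [0.0, 0.4, 6.1]
finger_gap: 0.0148
```

Emit:
carry_out(
  steps=[
    [-1,0.0079,-0.001,0,0,0,-0.031],
    [-1,0.0159,-0.0024,0,0,0,-0.0625],
    [-1,0.0159,-0.0024,0,0,0,-0.0625],
    [-1,0.0159,-0.0024,0,0,0,-0.0625],
    [-1,0.0159,-0.0024,0,0,0,-0.0625],
    [-1,0.0159,-0.0024,0,0,0,-0.0625],
    [-1,0.0159,-0.0024,0,0,0,-0.0625],
    [-1,0.0159,-0.0024,0,0,0,-0.0625],
    [-1,0.0159,-0.0024,0,0,0,-0.0625],
    [-1,0.0159,-0.0024,0,0,0,-0.0625],
    [-1,0.0159,-0.0024,0,0,0,-0.0625],
    [-1,0.0159,-0.0024,0,0,0,-0.0625],
    [-1,0.0159,-0.0024,0,0,0,-0.0625],
    [-1,0.0159,-0.0024,0,0,0,-0.0625],
    [-1,0.0159,-0.0024,0,0,0,-0.0625],
    [-1,0.0159,-0.0024,0,0,0,-0.0625],
    [-1,0,0,0,0,0,0],
  ],
)

```text
clock: 6.28
tcp_pos: [0.5264, 0.0135, 0.0738]
orientation: [0.001, 0.246, 0.969, -0.001]
wrist_force: [-1.5, -5.6, 7.7]
finger_gap: 0.0151
```

Emit:
carry_out(
  steps=[
    [-1,0.0159,-0.0024,0,0,0,-0.0625],
    [-1,0.005,-0.0008,0,0,0,-0.02],
    [-1,0.005,-0.0008,0,0,0,-0.02],
    [-1,0,0,0,0,0,0],
    [-1,0,0,0,0,0,0],
  ],
)

```text
clock: 6.9
tcp_pos: [0.5028, 0.0214, 0.0738]
orientation: [0.001, 0.197, 0.98, -0.001]
wrist_force: [-1.0, -3.5, 10.8]
finger_gap: 0.0151
```

Emit:
carry_out(
  steps=[
    [-1,0.004,-0.0006,0,0,0,-0.016],
    [-1,0.004,-0.0006,0,0,0,-0.016],
    [-1,0.004,-0.0006,0,0,0,-0.016],
    [-1,0,0,0,0,0,0],
    [-1,0,0,0,0,0,0],
  ],
)

```text
clock: 7.52
tcp_pos: [0.497, 0.0228, 0.074]
orientation: [0.007, 0.174, 0.985, -0.001]
wrist_force: [14.7, -7.6, -8.0]
finger_gap: 0.0149
```

Emit:
carry_out(
  steps=[
    [1,0,0,0,0,0,0],
    [1,0,0,0,0,0,0],
    [1,0,0,0,0,0,0],
    [1,0,0,-0.04,0,0,0],
    [1,0,0,-0.05,0,0,0],
    [1,0,0,-0.05,0,0,0],
    [1,0,0,-0.03,0,0,0],
  ],
)

```text
clock: 8.4
tcp_pos: [0.4906, 0.0254, 0.2449]
orientation: [0.001, 0.173, 0.985, 0.0]
wrist_force: [1.3, -0.0, -0.6]
finger_gap: 0.0852
```

```bash
python3 -c "
from h import *
go(.560,.274,.24,125.2)"
```

```text
shift-first [0.0193 0.2574 0.0051] turn [0.0016 0.0023 0.6096] shift-after-turn [0.1631 0.2    0.0049] len 0.258
```

Emit:
carry_out(
  steps=[
    [1,0,0,0,0,0,0.1524],
    [1,0,0,0,0,0,0.1524],
    [1,0,0,0,0,0,0.1524],
    [1,0,0,0,0,0,0.1524],
    [1,0.0272,0.0333,0,0,0,0],
    [1,0.0272,0.0333,0,0,0,0],
    [1,0.0272,0.0333,0,0,0,0],
    [1,0.0272,0.0333,0,0,0,0],
    [1,0.0272,0.0333,0,0,0,0],
    [1,0.0272,0.0333,0,0,0,0],
    [1,0,0,0,0,0,0],
  ],
)

```text
clock: 9.78
tcp_pos: [0.5593, 0.2764, 0.2413]
orientation: [-0.0, 0.459, 0.889, -0.0]
wrist_force: [-0.1, -0.4, -0.3]
finger_gap: 0.0854
```

```bash
python3 -c "
from h import *
go(.560,.274,.116,125.2)
c=snap('wrist','w1')"
```

```text
shift-first [-0.0024 -0.0007  0.1253] turn [-0.0006 -0.0007  0.0035] shift-after-turn [-0.0024 -0.0008  0.1253] len 0.125
```

View pics/w1.png

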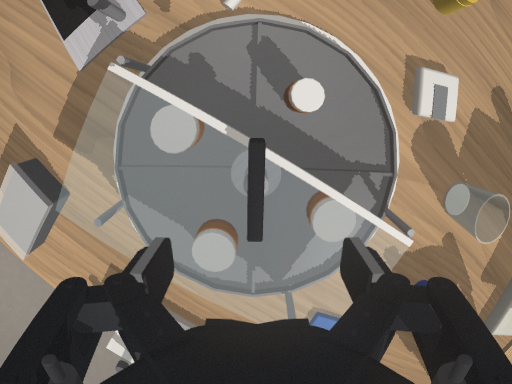

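```bash
python3 -c "
from h import *
c=ld('w1')
for n,u,v,z in [('b1',257.5,139,.124),('b2',255.5,242,.124),('potR',174,128,.058),('potB',214,251,.058),('potL',333,218,.058),('vial',308,95,.08),('gL',411,244,.091),('gR',109,66,.091),('rimT',257,15,.026),('rimL',114,160,.026),('rimR',397,168,.026),('rimB',256,295,.026),('tL',144,13,.01)]: print(n,onz(c,u,v,z,True).round(4))
"
```

```text
b1 [0.5227 0.2521 0.124 ]
b2 [0.5981 0.3037 0.124 ]
potR [0.5685 0.1772 0.058 ]
potB [0.6624 0.2897 0.058 ]
potL [0.5502 0.3768 0.058 ]
vial [0.4635 0.2691 0.08  ]
gL [0.5162 0.4611 0.091 ]
gR [0.5465 0.0905 0.091 ]
rimT [0.4133 0.174  0.026 ]
rimL [0.6523 0.1249 0.026 ]
rimR [0.4553 0.4195 0.026 ]
rimB [0.7042 0.3794 0.026 ]
tL [0.4793 0.0488 0.01  ]
```

Emit:
carry_out(
  steps=[
    [1,0,0,0.03,0,0,0],
    [1,0,0,0.03,0,0,0],
    [1,0,0,0.03,0,0,0],
    [1,0,0,0.025,0,0,0],
    [1,0,0,0.01,0,0,0],
    [-1,0,0,0,0,0,0],
    [-1,0,0,0,0,0,0],
    [-1,0,0,0,0,0,0],
    [-1,0,0,0,0,0,0],
    [-1,0,0,0,0,0,0],
    [-1,0,0,0,0,0,0],
    [-1,0,0,0,0,0,0],
  ],
  grip_force=30,
)

```text
clock: 11.32
tcp_pos: [0.5591, 0.2751, 0.1184]
orientation: [-0.001, 0.46, 0.888, 0.001]
wrist_force: [-3.7, 4.1, 5.4]
finger_gap: 0.0132
```

Emit:
carry_out(
  steps=[
    [-1,0,0,0,0,0,-0.06],
    [-1,0,0,0,0,0,-0.11],
    [-1,0,0,0,0,0,-0.13],
    [-1,0,0,0,0,0,-0.13],
    [-1,0,0,0,0,0,-0.13],
    [-1,0,0,0,0,0,-0.13],
    [-1,0,0,0,0,0,-0.13],
    [-1,0,0,0,0,0,-0.13],
    [-1,0,0,0,0,0,-0.13],
    [-1,0,0,0,0,0,-0.13],
    [-1,0,0,0,0,0,-0.13],
    [-1,0,0,0,0,0,-0.12],
    [-1,0,0,0,0,0,-0.08],
    [-1,0,0,0,0,0,-0.034],
    [-1,0,0,0,0,0,0],
  ],
)

```text
clock: 13.2
tcp_pos: [0.5628, 0.2744, 0.1184]
orientation: [0.003, -0.304, 0.953, -0.0]
wrist_force: [7.3, 2.1, -2.4]
finger_gap: 0.0136
```

Emit:
carry_out(
  steps=[
    [1,0,0,0,0,0,0],
    [1,0,0,0,0,0,0],
    [1,0,0,0,0,0,0],
    [1,0,0,-0.04,0,0,0],
    [1,0,0,-0.05,0,0,0],
    [1,0,0,-0.03,0,0,0],
  ],
)

```text
clock: 13.95
tcp_pos: [0.56, 0.2739, 0.2401]
orientation: [0.001, -0.304, 0.953, 0.0]
wrist_force: [1.2, 0.5, 0.1]
finger_gap: 0.0855
```

```bash
python3 -c "
from h import *
go(.460,.267,.24,95)"
```

```text
shift-first [ 0.0855  0.0522 -0.0002] turn [0.0023 0.0024 2.1009] shift-after-turn [ 1.800e-03 -1.002e-01  1.000e-04] len 0.1
```

Emit:
carry_out(
  steps=[
    [1,0,0,0,0,0,0.1751],
    [1,0,0,0,0,0,0.1751],
    [1,0,0,0,0,0,0.1751],
    [1,0,0,0,0,0,0.1751],
    [1,0,0,0,0,0,0.1751],
    [1,0,0,0,0,0,0.1751],
    [1,0,0,0,0,0,0.1751],
    [1,0,0,0,0,0,0.1751],
    [1,0,0,0,0,0,0.1751],
    [1,0,0,0,0,0,0.1751],
    [1,0,0,0,0,0,0.1751],
    [1,0,0,0,0,0,0.1751],
    [1,0,-0.0333,0,0,0,0],
    [1,0,-0.0333,0,0,0,0],
    [1,0,-0.0333,0,0,0,0],
    [1,0,0,0,0,0,0],
  ],
)

```text
clock: 15.95
tcp_pos: [0.4577, 0.2649, 0.2377]
orientation: [-0.0, 0.675, 0.738, -0.0]
wrist_force: [0.6, -0.1, 0.1]
finger_gap: 0.0857
```

```bash
python3 -c "
from h import *
c=snap('wrist','w2'); go(.460,.267,.044,95)"
```

```text
shift-first [0.0018 0.0007 0.1938] turn [ 0.0007 -0.0001  0.0003] shift-after-turn [0.0018 0.0008 0.1938] len 0.194
```

View pics/w2.png

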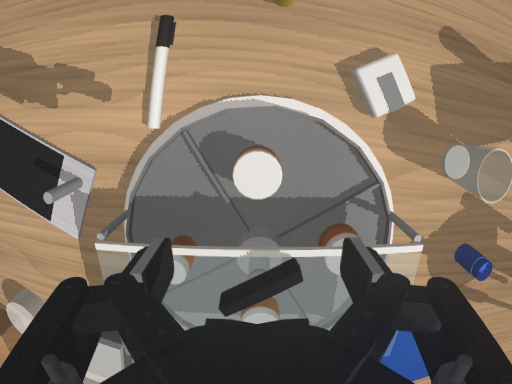

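```bash
python3 -c "
from h import *
c=ld('w2')
for n,u,v,z in [('pot',258,175,.058),('post',78,182,.086),('postb',50,195,.01),('tL',74,237,.01),('tR',96,170,.01),('mR',60,153,.012),('mark',154,128,.01)]: print(n,onz(c,u,v,z,True).round(4))
"
```

```text
pot [0.4576 0.2673 0.058 ]
post [0.474  0.0723 0.086 ]
postb [ 0.5221 -0.0357  0.01  ]
tL [0.5848 0.0017 0.01  ]
tR [0.4787 0.0522 0.01  ]
mR [ 0.4578 -0.008   0.012 ]
mark [0.4201 0.1367 0.01  ]
```

Emit:
carry_out(
  steps=[
    [1,0.0022,0,0.035,0,0,0],
    [1,0,0,0.04,0,0,0],
    [1,0,0,0.04,0,0,0],
    [1,0,0,0.04,0,0,0],
    [1,0,0,0.025,0,0,0],
    [1,0,0,0.013,0,0,0],
    [-1,0,0,0,0,0,0],
    [-1,0,0,0,0,0,0],
    [-1,0,0,0,0,0,0],
    [-1,0,0,0,0,0,0],
    [-1,0,0,0,0,0,0],
  ],
  grip_force=30,
)

```text
clock: 17.38
tcp_pos: [0.4609, 0.2677, 0.0455]
orientation: [0.001, 0.676, 0.737, 0.001]
wrist_force: [1.4, -0.1, 6.2]
finger_gap: 0.0527
```

Emit:
carry_out(
  steps=[
    [-1,0,0,-0.01,0,0,0],
    [-1,0,0,-0.03,0,0,0],
    [-1,0,0,-0.04,0,0,0],
    [-1,0,0,-0.04,0,0,0],
    [-1,0,0,-0.03,0,0,0],
    [-1,0,0,0,0,0,0],
  ],
)

```text
clock: 18.12
tcp_pos: [0.4609, 0.2678, 0.1968]
orientation: [0.001, 0.676, 0.737, 0.002]
wrist_force: [0.1, 0.5, -1.1]
finger_gap: 0.0523
```

```bash
python3 -c "
from h import *
import numpy as np
t=np.radians(67.5)
for a in (-.062,0,.062): print((np.array([.433,-.224])+(.12+a)*np.array([np.cos(t),np.sin(t)])).round(4))
go(.455,-.171,.19,157.5)"
```

```text
[ 0.4552 -0.1704]
[ 0.4789 -0.1131]
[ 0.5026 -0.0559]
shift-first [-0.4366 -0.044   0.006 ] turn [ 0.0047  0.0011 -1.0912] shift-after-turn [-0.1624 -0.4076  0.0068] len 0.439
```

Emit:
carry_out(
  steps=[
    [-1,0,0,0,0,0,-0.1559],
    [-1,0,0,0,0,0,-0.1559],
    [-1,0,0,0,0,0,-0.1559],
    [-1,0,0,0,0,0,-0.1559],
    [-1,0,0,0,0,0,-0.1559],
    [-1,0,0,0,0,0,-0.1559],
    [-1,0,0,0,0,0,-0.1559],
    [-1,-0.0162,-0.0408,0,0,0,0],
    [-1,-0.0162,-0.0408,0,0,0,0],
    [-1,-0.0162,-0.0408,0,0,0,0],
    [-1,-0.0162,-0.0408,0,0,0,0],
    [-1,-0.0162,-0.0408,0,0,0,0],
    [-1,-0.0162,-0.0408,0,0,0,0],
    [-1,-0.0162,-0.0408,0,0,0,0],
    [-1,-0.0162,-0.0408,0,0,0,0],
    [-1,-0.0162,-0.0408,0,0,0,0],
    [-1,-0.0162,-0.0408,0,0,0,0],
    [-1,0,0,0,0,0,0],
  ],
)

```text
clock: 20.38
tcp_pos: [0.4525, -0.1739, 0.1926]
orientation: [-0.001, 0.197, 0.98, 0.0]
wrist_force: [-0.2, 0.2, -1.1]
finger_gap: 0.053
```

```bash
python3 -c "
from h import *
c=snap('wrist','w3'); go(.455,-.171,.044,157.5)"
```

```text
shift-first [-0.0025  0.0021  0.1486] turn [ 0.0008 -0.0031 -0.0029] shift-after-turn [-0.0021  0.0022  0.1486] len 0.149
```

View pics/w3.png

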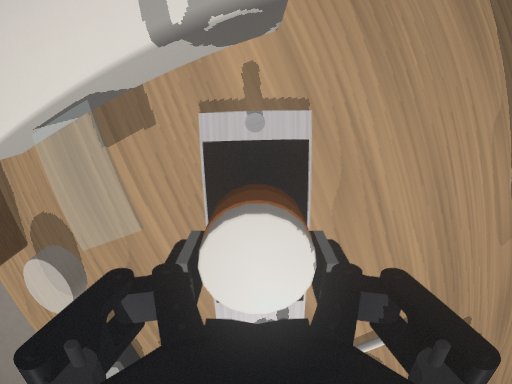

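```bash
python3 -c "
from h import *
c=ld('w3')
for n,u,v,z in [('pin',254.5,122,.05),('mR',309,140,.012),('mL',204,142,.012),('t1',200,113,.01),('t2',312,110,.01),('mR2',306.5,225,.012),('mL2',208,222,.012),('lid',257,257,.23)]: print(n,onz(c,u,v,z,True).round(4))
"
```

```text
pin [ 0.4322 -0.2263  0.05  ]
mR [ 0.3881 -0.1863  0.012 ]
mL [ 0.489  -0.2263  0.012 ]
t1 [ 0.4809 -0.2556  0.01  ]
t2 [ 0.3735 -0.214   0.01  ]
mR2 [ 0.4232 -0.0986  0.012 ]
mL2 [ 0.5229 -0.1444  0.012 ]
lid [ 0.4439 -0.1942  0.23  ]
```

Emit:
carry_out(
  steps=[
    [-1,-0.0025,0.0045,0.03,0,0,0],
    [-1,0,0,0.035,0,0,0],
    [-1,0,0,0.035,0,0,0],
    [-1,0,0,0.025,0,0,0],
    [-1,0,0,0.012,0,0,0],
    [-1,0,0,0.0075,0,0,0],
    [-1,0,0,0.0025,0,0,0],
    [-1,0,0,0,0,0,0],
  ],
)

```text
clock: 21.42
tcp_pos: [0.4578, -0.1686, 0.0478]
orientation: [0.001, 0.195, 0.981, -0.0]
wrist_force: [-0.0, 0.3, -0.9]
finger_gap: 0.0528
```

Emit:
carry_out(
  steps=[
    [-1,0,0,0.0025,0,0,0],
    [-1,0,0,0.0015,0,0,0],
    [-1,0,0,0,0,0,0],
  ],
)

```text
clock: 21.8
tcp_pos: [0.4576, -0.1686, 0.0435]
orientation: [0.0, 0.195, 0.981, -0.0]
wrist_force: [1.2, -0.0, -0.5]
finger_gap: 0.0526
```

Emit:
carry_out(
  steps=[
    [-1,0,0,0.001,0,0,0],
    [0.9,0,0,0,0,0,0],
    [0.9,0,0,0,0,0,0],
    [0.9,0,0,0,0,0,0],
    [0.9,0,0,-0.03,0,0,0],
    [0.9,0,0,-0.05,0,0,0],
    [0.9,0,0,-0.06,0,0,0],
    [1,0,0,-0.06,0,0,0],
    [1,0,0,0,0,0,0],
  ],
)

```text
clock: 22.92
tcp_pos: [0.4599, -0.1698, 0.2474]
orientation: [0.005, 0.195, 0.981, -0.001]
wrist_force: [0.4, 0.1, 0.3]
finger_gap: 0.0854
```

```bash
python3 -c "
from h import *
c=snap('top','top1');import cv2
i=cv2.imread('pics/top1.png')[60:252,160:420]; cv2.imwrite('pics/top1c.png',cv2.resize(i,None,fx=3,fy=3,interpolation=cv2.INTER_CUBIC))
go(.560,.2745,.24,35.5); go(.560,.2745,.24,215.5)"
```

```text
shift-first [0.0762 0.4487 0.0039] turn [0.0052 0.0037 2.1293] shift-after-turn [ 0.3402 -0.3024  0.0046] len 0.455
shift-first [0.0762 0.4487 0.0039] turn [-0.0031  0.0044 -1.0122] shift-after-turn [-0.3402  0.3024  0.0046] len 0.455
```

View pics/top1c.png

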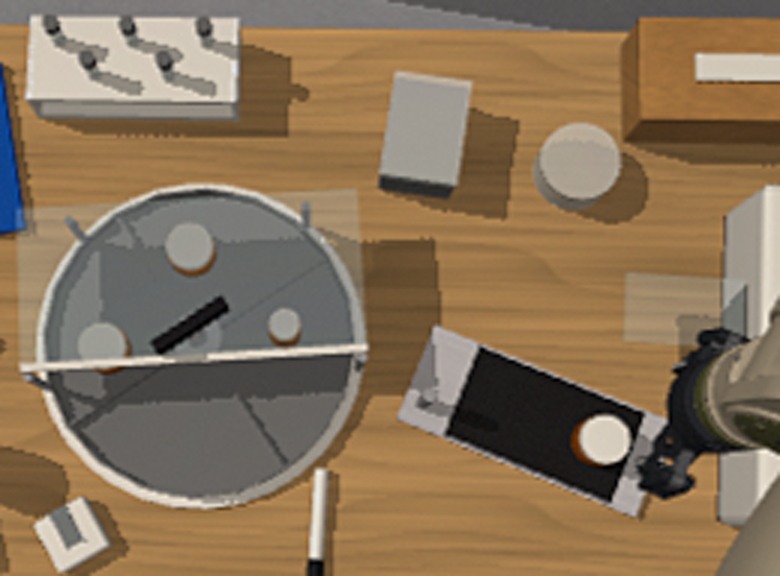

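Emit:
carry_out(
  steps=[
    [1,0,0,0,0,0,0.1774],
    [1,0,0,0,0,0,0.1774],
    [1,0,0,0,0,0,0.1774],
    [1,0,0,0,0,0,0.1774],
    [1,0,0,0,0,0,0.1774],
    [1,0,0,0,0,0,0.1774],
    [1,0,0,0,0,0,0.1774],
    [1,0,0,0,0,0,0.1774],
    [1,0,0,0,0,0,0.1774],
    [1,0,0,0,0,0,0.1774],
    [1,0,0,0,0,0,0.1774],
    [1,0,0,0,0,0,0.1774],
    [1,0,0,0,0,0,0],
  ],
)

```text
clock: 24.6
tcp_pos: [0.4565, -0.168, 0.2404]
orientation: [-0.001, 0.952, 0.306, -0.001]
wrist_force: [0.5, -0.3, 0.7]
finger_gap: 0.0856
```

```bash
python3 -c "
from h import *
go(.560,.2745,.24,35.5)"
```

```text
shift-first [ 0.3419 -0.2993  0.0009] turn [-0.0031  0.0013  0.0024] shift-after-turn [ 0.3412 -0.3001  0.0004] len 0.454
```

Emit:
carry_out(
  steps=[
    [1,0.0342,-0.0299,0,0,0,0],
    [1,0.0342,-0.0299,0,0,0,0],
    [1,0.0342,-0.0299,0,0,0,0],
    [1,0.0342,-0.0299,0,0,0,0],
    [1,0.0342,-0.0299,0,0,0,0],
    [1,0.0342,-0.0299,0,0,0,0],
    [1,0.0342,-0.0299,0,0,0,0],
    [1,0.0342,-0.0299,0,0,0,0],
    [1,0.0342,-0.0299,0,0,0,0],
    [1,0.0342,-0.0299,0,0,0,0],
    [1,0,0,0,0,0,0],
    [1,0,0,0.03,0,0,0],
    [1,0,0,0.03,0,0,0],
  ],
)

```text
clock: 26.22
tcp_pos: [0.5616, 0.2728, 0.181]
orientation: [0.0, 0.952, 0.306, -0.0]
wrist_force: [-0.4, 0.8, -1.1]
finger_gap: 0.0853
```

```bash
python3 -c "
from h import *
go(.560,.2745,.117,35.5)"
```

```text
shift-first [-0.0002 -0.0023  0.064 ] turn [0.0001 0.0007 0.003 ] shift-after-turn [-0.0003 -0.0023  0.064 ] len 0.064
```

Now pinch and turn by +87.3° (1.524 rad).

Emit:
carry_out(
  steps=[
    [1,0,-0.002,0.03,0,0,0],
    [1,0,0,0.025,0,0,0],
    [1,0,0,0.008,0,0,0],
    [-1,0,0,0,0,0,0],
    [-1,0,0,0,0,0,0],
    [-1,0,0,0,0,0,0],
    [-1,0,0,0,0,0,0],
    [-1,0,0,0,0,0,0],
    [-1,0,0,0,0,0,0],
    [-1,0,0,0,0,0,0],
  ],
)

```text
clock: 27.48
tcp_pos: [0.5618, 0.2759, 0.1203]
orientation: [-0.0, 0.952, 0.305, 0.001]
wrist_force: [3.8, 3.1, 5.3]
finger_gap: 0.0133
```

Emit:
carry_out(
  steps=[
    [-1,0,0,0,0,0,-0.06],
    [-1,0,0,0,0,0,-0.11],
    [-1,0,0,0,0,0,-0.13],
    [-1,0,0,0,0,0,-0.13],
    [-1,0,0,0,0,0,-0.13],
    [-1,0,0,0,0,0,-0.13],
    [-1,0,0,0,0,0,-0.13],
    [-1,0,0,0,0,0,-0.13],
    [-1,0,0,0,0,0,-0.13],
    [-1,0,0,0,0,0,-0.13],
    [-1,0,0,0,0,0,-0.13],
    [-1,0,0,0,0,0,-0.1],
    [-1,0,0,0,0,0,-0.06],
    [-1,0,0,0,0,0,-0.024],
    [-1,0,0,0,0,0,0],
    [1,0,0,0,0,0,0],
    [1,0,0,0,0,0,0],
    [1,0,0,0,0,0,0],
    [1,0,0,-0.05,0,0,0],
    [1,0,0,-0.06,0,0,0],
  ],
)

```text
clock: 29.98
tcp_pos: [0.5595, 0.2745, 0.2286]
orientation: [-0.002, 0.478, 0.878, -0.002]
wrist_force: [1.7, 1.0, 0.7]
finger_gap: 0.0853
```

```bash
python3 -c "
from h import *
go(.460,.267,.24,95)"
```

```text
shift-first [ 0.0477 -0.0878 -0.0109] turn [-4.700e-03  1.000e-04  4.857e-01] shift-after-turn [ 0.0012 -0.0998 -0.0114] len 0.1
```

Emit:
carry_out(
  steps=[
    [1,0,0,0,0,0,0.1619],
    [1,0,0,0,0,0,0.1619],
    [1,0,0,0,0,0,0.1619],
    [1,0.0004,-0.0333,-0.003,0,0,0],
    [1,0.0004,-0.0333,-0.003,0,0,0],
    [1,0.0004,-0.0333,-0.003,0,0,0],
    [1,0,0,0,0,0,0],
    [1,0,0,0,0,0,0],
  ],
)

```text
clock: 30.98
tcp_pos: [0.4616, 0.2677, 0.2384]
orientation: [0.0, 0.675, 0.737, 0.0]
wrist_force: [0.4, -0.3, 0.3]
finger_gap: 0.0854
```

```bash
python3 -c "
from h import *
c=snap('wrist','w4'); go(.460,.267,.044,95)"
```

```text
shift-first [-0.0005 -0.0022  0.1943] turn [ 0.0007 -0.     -0.    ] shift-after-turn [-0.0005 -0.002   0.1943] len 0.194
```

View pics/w4.png

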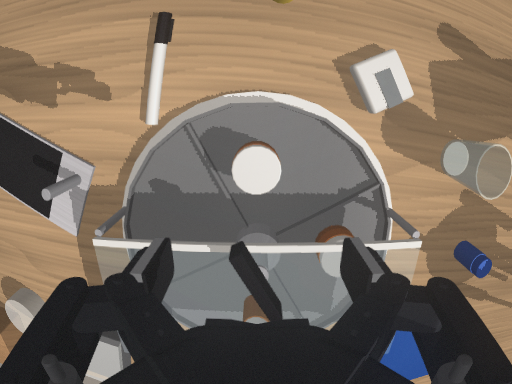

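```bash
python3 -c "
from h import *
c=ld('w4'); p=onz(c,257,170,.058,True); print(p); go(p[0],p[1],.0455,95)"
```

```text
[0.45682122 0.26867132 0.058     ]
shift-first [ 0.0014 -0.0052  0.1928] turn [ 0.0007 -0.     -0.    ] shift-after-turn [ 0.0014 -0.005   0.1928] len 0.193
```

Emit:
carry_out(
  steps=[
    [1,0.0014,-0.0035,0.035,0,0,0],
    [1,0,0,0.04,0,0,0],
    [1,0,0,0.04,0,0,0],
    [1,0,0,0.04,0,0,0],
    [1,0,0,0.025,0,0,0],
    [1,0,0,0.013,0,0,0],
    [-1,0,0,0,0,0,0],
    [-1,0,0,0,0,0,0],
    [-1,0,0,0,0,0,0],
    [-1,0,0,0,0,0,0],
    [-1,0,0,0,0,0,0],
  ],
)

```text
clock: 32.4
tcp_pos: [0.4586, 0.2692, 0.0464]
orientation: [0.001, 0.675, 0.737, 0.001]
wrist_force: [0.3, 0.6, 5.3]
finger_gap: 0.0525
```

Emit:
carry_out(
  steps=[
    [-1,0,0,-0.01,0,0,0],
    [-1,0,0,-0.03,0,0,0],
    [-1,0,0,-0.04,0,0,0],
    [-1,0,0,-0.04,0,0,0],
    [-1,0,0,-0.03,0,0,0],
    [-1,0,0,0,0,0,0],
    [-1,0,0,0,0,0,-0.1559],
    [-1,0,0,0,0,0,-0.1559],
    [-1,0,0,0,0,0,-0.1559],
    [-1,0,0,0,0,0,-0.1559],
    [-1,0,0,0,0,0,-0.1559],
    [-1,0,0,0,0,0,-0.1559],
    [-1,0,0,0,0,0,-0.1559],
    [-1,0,0,0,0,0,0],
  ],
)

```text
clock: 34.15
tcp_pos: [0.4565, 0.2684, 0.1937]
orientation: [-0.001, 0.196, 0.981, -0.001]
wrist_force: [-0.7, -0.2, -1.2]
finger_gap: 0.0526
```

```bash
python3 -c "
from h import *
c=ld('top1'); print(onz(c,160+604/3-.33,60+440/3-.33,.056))
go(.479,-.1125,.19,157.5)"
```

```text
[ 0.45621119 -0.17107144  0.056     ]
shift-first [-0.1668 -0.3432  0.004 ] turn [-0.002  -0.0022 -0.0009] shift-after-turn [-0.1665 -0.3433  0.0037] len 0.382
```

Emit:
carry_out(
  steps=[
    [-1,-0.0185,-0.0381,0,0,0,0],
    [-1,-0.0185,-0.0381,0,0,0,0],
    [-1,-0.0185,-0.0381,0,0,0,0],
    [-1,-0.0185,-0.0381,0,0,0,0],
    [-1,-0.0185,-0.0381,0,0,0,0],
    [-1,-0.0185,-0.0381,0,0,0,0],
    [-1,-0.0185,-0.0381,0,0,0,0],
    [-1,-0.0185,-0.0381,0,0,0,0],
    [-1,-0.0185,-0.0381,0,0,0,0],
    [-1,0,0,0,0,0,0],
    [-1,0,0,0,0,0,0],
  ],
)

```text
clock: 35.52
tcp_pos: [0.4798, -0.1113, 0.1945]
orientation: [-0.001, 0.196, 0.981, 0.0]
wrist_force: [0.9, 0.4, -1.1]
finger_gap: 0.0527
```

```bash
python3 -c "
from h import *
go(.479,-.1125,.0445,157.5)
c=snap('top','top2');import cv2
i=cv2.imread('pics/top2.png')[60:252,160:420]; cv2.imwrite('pics/top2c.png',cv2.resize(i,None,fx=3,fy=3,interpolation=cv2.INTER_CUBIC))"
```

```text
shift-first [-1.0e-04 -1.5e-03  1.5e-01] turn [ 0.0005 -0.0019 -0.0014] shift-after-turn [ 0.0002 -0.0014  0.15  ] len 0.15
```

View pics/top2c.png

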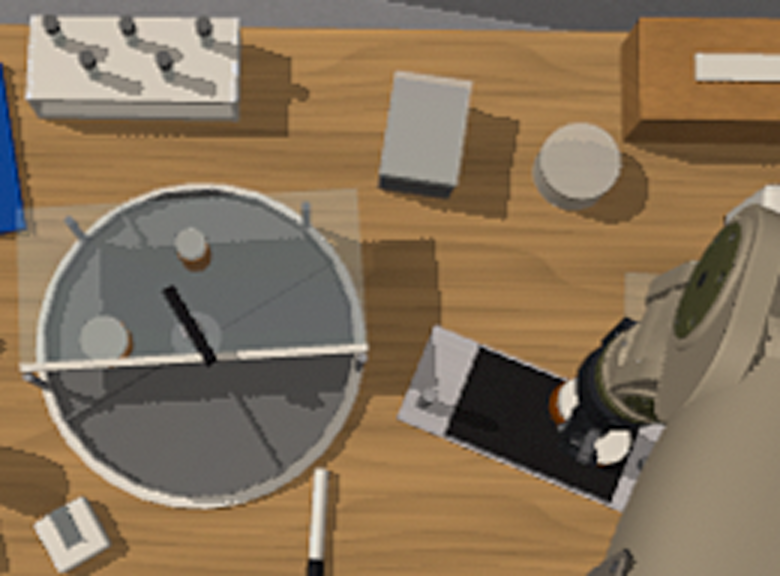

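Emit:
carry_out(
  steps=[
    [-1,0,-0.0012,0.03,0,0,0],
    [-1,0,0,0.035,0,0,0],
    [-1,0,0,0.035,0,0,0],
    [-1,0,0,0.025,0,0,0],
    [-1,0,0,0.013,0,0,0],
    [-1,0,0,0.007,0,0,0],
    [-1,0,0,0.003,0,0,0],
    [-1,0,0,0.001,0,0,0],
    [-1,0,0,0,0,0,0],
  ],
)

```text
clock: 36.7
tcp_pos: [0.4804, -0.113, 0.0468]
orientation: [0.001, 0.195, 0.981, -0.0]
wrist_force: [0.3, 0.1, -1.7]
finger_gap: 0.0529
```

Emit:
carry_out(
  steps=[
    [-1,0,0,0.0015,0,0,0],
    [-1,0,0,0.001,0,0,0],
    [-1,0,0,0.0005,0,0,0],
    [-1,0,0,0,0,0,0],
    [0.9,0,0,0,0,0,0],
    [0.9,0,0,0,0,0,0],
    [0.9,0,0,0,0,0,0],
    [0.9,0,0,-0.03,0,0,0],
    [0.9,0,0,-0.05,0,0,0],
    [0.9,0,0,-0.06,0,0,0],
    [1,0,0,-0.06,0,0,0],
    [1,0,0,0,0,0,0],
  ],
)

```text
clock: 38.2
tcp_pos: [0.4826, -0.1139, 0.2484]
orientation: [0.005, 0.195, 0.981, -0.001]
wrist_force: [0.4, -0.6, -0.5]
finger_gap: 0.0855
```

```bash
python3 -c "
from h import *
c=ld('top2'); b=np.array([.5595,.2745])
p=onz(c,160+104/3-.33,60+337/3-.33,.058)[:2]-b; print(p,np.degrees(np.arctan2(p[1],p[0])))
p1=onz(c,160+168/3-.33,60+291/3-.33,.124)[:2]; p2=onz(c,160+213/3-.33,60+360/3-.33,.124)[:2]; print(np.degrees(np.arctan2(*(p1-p2)[::-1])))
go(.560,.2745,.24,123)"
```

```text
[-0.00261547  0.10156866] 91.47508227804558
34.60095348309051
shift-first [0.0769 0.3885 0.0077] turn [0.003  0.0094 0.603 ] shift-after-turn [0.2836 0.2764 0.0084] len 0.396
```

Emit:
carry_out(
  steps=[
    [1,0,0,0,0,0,0.1508],
    [1,0,0,0,0,0,0.1508],
    [1,0,0,0,0,0,0.1508],
    [1,0,0,0,0,0,0.1508],
    [1,0.0315,0.0307,0,0,0,0],
    [1,0.0315,0.0307,0,0,0,0],
    [1,0.0315,0.0307,0,0,0,0],
    [1,0.0315,0.0307,0,0,0,0],
    [1,0.0315,0.0307,0,0,0,0],
    [1,0.0315,0.0307,0,0,0,0],
    [1,0.0315,0.0307,0,0,0,0],
    [1,0.0315,0.0307,0,0,0,0],
    [1,0.0315,0.0307,0,0,0,0],
    [1,0,0,0,0,0,0],
    [1,0,0,0.03,0,0,0],
    [1,0,0,0.03,0,0,0],
    [1,0,0,0,0,0,0],
  ],
)

```text
clock: 40.33
tcp_pos: [0.5551, 0.2737, 0.1799]
orientation: [-0.002, 0.478, 0.879, -0.003]
wrist_force: [-0.1, 0.1, 0.6]
finger_gap: 0.0859
```

```bash
python3 -c "
from h import *
go(.560,.2745,.118,123.5)"
```

```text
shift-first [-0.0021  0.005   0.0619] turn [-0.007  -0.0016 -0.0098] shift-after-turn [-0.0021  0.0045  0.0619] len 0.062
```

Emit:
carry_out(
  steps=[
    [1,-0.002,0.0045,0.03,0,0,0],
    [1,0,0,0.024,0,0,0],
    [1,0,0,0.008,0,0,0],
    [-1,0,0,0,0,0,0],
    [-1,0,0,0,0,0,0],
    [-1,0,0,0,0,0,0],
    [-1,0,0,0,0,0,0],
    [-1,0,0,0,0,0,0],
    [-1,0,0,0,0,0,0],
    [-1,0,0,0,0,0,0],
  ],
)

```text
clock: 41.58
tcp_pos: [0.5621, 0.2772, 0.1222]
orientation: [-0.0, 0.477, 0.879, 0.001]
wrist_force: [-3.9, 3.9, 6.3]
finger_gap: 0.0135
```

Emit:
carry_out(
  steps=[
    [-1,0,0,0,0,0,-0.06],
    [-1,0,0,0,0,0,-0.11],
    [-1,0,0,0,0,0,-0.13],
    [-1,0,0,0,0,0,-0.13],
    [-1,0,0,0,0,0,-0.13],
    [-1,0,0,0,0,0,-0.13],
    [-1,0,0,0,0,0,-0.13],
    [-1,0,0,0,0,0,-0.13],
    [-1,0,0,0,0,0,-0.13],
    [-1,0,0,0,0,0,-0.13],
    [-1,0,0,0,0,0,-0.13],
    [-1,0,0,0,0,0,-0.13],
    [-1,0,0,0,0,0,-0.1],
    [-1,0,0,0,0,0,-0.04],
    [-1,0,0,0,0,0,0],
    [1,0,0,0,0,0,0],
    [1,0,0,0,0,0,0],
    [1,0,0,0,0,0,0],
    [1,0,0,-0.05,0,0,0],
    [1,0,0,-0.07,0,0,0],
  ],
)

```text
clock: 44.08
tcp_pos: [0.5615, 0.2755, 0.2331]
orientation: [-0.002, -0.302, 0.953, -0.0]
wrist_force: [0.5, 0.1, -0.4]
finger_gap: 0.0856
```

```bash
python3 -c "
from h import *
go(.460,.267,.24,95)"
```

```text
shift-first [ 0.0878  0.0516 -0.0065] turn [-0.0037 -0.0034  2.0979] shift-after-turn [ 0.0004 -0.1018 -0.0069] len 0.102
```

Emit:
carry_out(
  steps=[
    [1,0,0,0,0,0,0.1748],
    [1,0,0,0,0,0,0.1748],
    [1,0,0,0,0,0,0.1748],
    [1,0,0,0,0,0,0.1748],
    [1,0,0,0,0,0,0.1748],
    [1,0,0,0,0,0,0.1748],
    [1,0,0,0,0,0,0.1748],
    [1,0,0,0,0,0,0.1748],
    [1,0,0,0,0,0,0.1748],
    [1,0,0,0,0,0,0.1748],
    [1,0,0,0,0,0,0.1748],
    [1,0,0,0,0,0,0.1748],
    [1,0,-0.0339,0,0,0,0],
    [1,0,-0.0339,0,0,0,0],
    [1,0,-0.0339,0,0,0,0],
    [1,0,0,0,0,0,0],
    [1,0,0,0,0,0,0],
  ],
)

```text
clock: 46.2
tcp_pos: [0.4618, 0.2673, 0.2341]
orientation: [0.0, 0.675, 0.738, 0.001]
wrist_force: [-0.9, -0.1, 0.3]
finger_gap: 0.0854
```

```bash
python3 -c "
from h import *
c=snap('wrist','w5'); go(.460,.267,.044,95)"
```

```text
shift-first [-1.0e-04 -2.3e-03  1.9e-01] turn [ 0.0013 -0.0002  0.0004] shift-after-turn [-1.0e-04 -2.1e-03  1.9e-01] len 0.19
```

View pics/w5.png

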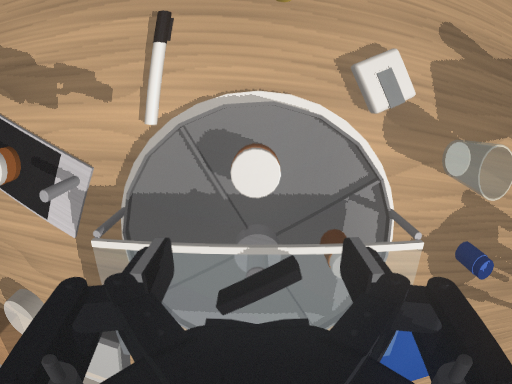

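```bash
python3 -c "
from h import *
c=ld('w5'); p=onz(c,256,173,.058,True); print(p); go(p[0],p[1],.0455,95); print(onz(c,12,165,.012,True),onz(c,14,155,.035,True))"
```

```text
[0.4593941  0.26746711 0.058     ]
shift-first [ 0.0004 -0.0029  0.1885] turn [ 0.0013 -0.0002  0.0004] shift-after-turn [ 0.0004 -0.0027  0.1885] len 0.188
[ 0.48371089 -0.10747298  0.012     ] [ 0.46276432 -0.07634325  0.035     ]
```

Emit:
carry_out(
  steps=[
    [1,0.0004,-0.0027,0.035,0,0,0],
    [1,0,0,0.04,0,0,0],
    [1,0,0,0.04,0,0,0],
    [1,0,0,0.04,0,0,0],
    [1,0,0,0.022,0,0,0],
    [1,0,0,0.0115,0,0,0],
    [-1,0,0,0,0,0,0],
    [-1,0,0,0,0,0,0],
    [-1,0,0,0,0,0,0],
    [-1,0,0,0,0,0,0],
    [-1,0,0,0,0,0,0],
  ],
)

```text
clock: 47.62
tcp_pos: [0.4593, 0.2678, 0.0465]
orientation: [0.001, 0.675, 0.738, 0.001]
wrist_force: [-0.1, 0.8, 6.5]
finger_gap: 0.0528
```

Emit:
carry_out(
  steps=[
    [-1,0,0,-0.01,0,0,0],
    [-1,0,0,-0.03,0,0,0],
    [-1,0,0,-0.04,0,0,0],
    [-1,0,0,-0.04,0,0,0],
    [-1,0,0,-0.03,0,0,0],
    [-1,0,0,0,0,0,0],
    [-1,0,0,0,0,0,-0.1559],
    [-1,0,0,0,0,0,-0.1559],
    [-1,0,0,0,0,0,-0.1559],
    [-1,0,0,0,0,0,-0.1559],
    [-1,0,0,0,0,0,-0.1559],
    [-1,0,0,0,0,0,-0.1559],
    [-1,0,0,0,0,0,-0.1559],
    [-1,0,0,0,0,0,0],
  ],
)

```text
clock: 49.38
tcp_pos: [0.4572, 0.267, 0.1937]
orientation: [-0.001, 0.195, 0.981, -0.001]
wrist_force: [0.5, 0.0, -1.4]
finger_gap: 0.053
```

```bash
python3 -c "
from h import *
go(.5025,-.0545,.19,157.5)
c=snap('top','top3');import cv2
i=cv2.imread('pics/top3.png')[60:252,160:420]; cv2.imwrite('pics/top3c.png',cv2.resize(i,None,fx=3,fy=3,interpolation=cv2.INTER_CUBIC))"
```

```text
shift-first [-0.165  -0.2796  0.0039] turn [-0.002  -0.0022 -0.0003] shift-after-turn [-0.1649 -0.2797  0.0037] len 0.325
```

View pics/top3c.png

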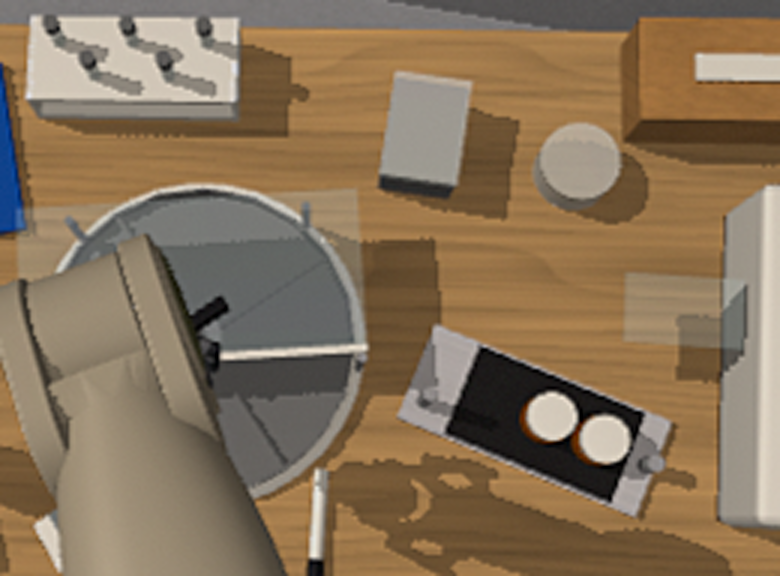

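Emit:
carry_out(
  steps=[
    [-1,-0.0206,-0.0351,0,0,0,0],
    [-1,-0.0206,-0.0351,0,0,0,0],
    [-1,-0.0206,-0.0351,0,0,0,0],
    [-1,-0.0206,-0.0351,0,0,0,0],
    [-1,-0.0206,-0.0351,0,0,0,0],
    [-1,-0.0206,-0.0351,0,0,0,0],
    [-1,-0.0206,-0.0351,0,0,0,0],
    [-1,-0.0206,-0.0351,0,0,0,0],
    [-1,0,0,0,0,0,0],
    [-1,0,0,0,0,0,0],
  ],
)

```text
clock: 50.68
tcp_pos: [0.5029, -0.0548, 0.1947]
orientation: [-0.001, 0.195, 0.981, 0.0]
wrist_force: [-0.6, 0.3, -1.3]
finger_gap: 0.0529
```

```bash
python3 -c "
from h import *
go(.502,-.0555,.0445,157.5)"
```

```text
shift-first [ 0.0003 -0.0011  0.1502] turn [ 0.0003 -0.0015 -0.0006] shift-after-turn [ 0.0006 -0.001   0.1502] len 0.15
```

Emit:
carry_out(
  steps=[
    [-1,0,-0.001,0.03,0,0,0],
    [-1,0,0,0.035,0,0,0],
    [-1,0,0,0.035,0,0,0],
    [-1,0,0,0.025,0,0,0],
    [-1,0,0,0.013,0,0,0],
    [-1,0,0,0.007,0,0,0],
    [-1,0,0,0.003,0,0,0],
    [-1,0,0,0.002,0,0,0],
    [-1,0,0,0.001,0,0,0],
    [-1,0,0,0.001,0,0,0],
    [-1,0,0,0,0,0,0],
  ],
)

```text
clock: 52.05
tcp_pos: [0.5041, -0.0564, 0.0444]
orientation: [0.001, 0.195, 0.981, -0.0]
wrist_force: [-0.5, 0.5, 5.2]
finger_gap: 0.0528
```

Emit:
carry_out(
  steps=[
    [0.9,0,0,0,0,0,0],
    [0.9,0,0,0,0,0,0],
    [0.9,0,0,0,0,0,0],
    [0.9,0,0,-0.03,0,0,0],
    [0.9,0,0,-0.05,0,0,0],
    [0.9,0,0,-0.06,0,0,0],
    [1,0,0,-0.05,0,0,0],
    [1,0,0,0,0,0,0],
    [1,0,0,0,0,0,0],
  ],
)

```text
clock: 53.18
tcp_pos: [0.5028, -0.0559, 0.2328]
orientation: [-0.0, 0.194, 0.981, 0.0]
wrist_force: [-0.5, 0.7, 1.1]
finger_gap: 0.0854
```

```bash
python3 -c "
from h import *
go(.495,.022,.074,157.5)
c=snap('wrist','w6')"
```

```text
shift-first [0.0369 0.069  0.1588] turn [ 0.     -0.0004  0.0013] shift-after-turn [0.037  0.069  0.1588] len 0.177
```

View pics/w6.png

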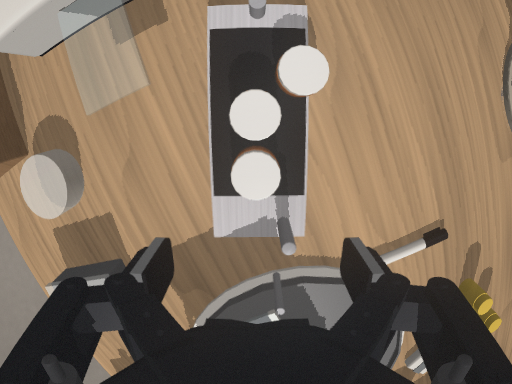

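```bash
python3 -c "
from h import *
c=ld('w6'); t=np.radians(67.5); ex=np.array([np.cos(t),np.sin(t)]); ey=np.array([-np.sin(t),np.cos(t)])
for u,v,z in [(303,70,.056),(255,115,.056),(255,175,.056),(289,250,.086),(209,29,.012),(307,32,.012),(214,195,.012),(304,195,.012)]:
  p=onz(c,u,v,z,True)[:2]; d=p-[.478,-.1135]; print(p.round(4),(d@ex).round(4),(d@ey).round(4))
go(.4215,-.155,.24,157.5)"
```

```text
[ 0.4188 -0.1382] -0.0455 0.0452
[ 0.4808 -0.1134] 0.0012 -0.0026
[ 0.5044 -0.0563] 0.063 -0.0025
[0.4995 0.0229] 0.1342 0.0324
[ 0.491 -0.228] -0.1008 -0.0559
[ 0.3882 -0.1818] -0.0975 0.0568
[ 0.5642 -0.043 ] 0.0981 -0.0526
[ 0.4628 -0.0012] 0.0979 0.057
shift-first [ 0.0369 -0.1226 -0.0079] turn [-0.0002 -0.0022  0.0013] shift-after-turn [ 0.0367 -0.1226 -0.008 ] len 0.128
```

Emit:
carry_out(
  steps=[
    [1,0,0,0,0,0,0.1571],
    [1,0,0,0,0,0,0.1571],
    [1,0,0,0,0,0,0.1571],
    [1,0,0,0,0,0,0.1571],
    [1,0,0,0,0,0,0.1571],
    [1,0,0,0,0,0,0],
  ],
)

```text
clock: 53.98
tcp_pos: [0.5021, -0.0557, 0.2315]
orientation: [-0.002, 0.554, 0.832, -0.0]
wrist_force: [-0.4, 0.3, -0.6]
finger_gap: 0.0857
```

```bash
python3 -c "
from h import *
go(.4188,-.1382,.2,112.5)"
```

```text
shift-first [-0.0441 -0.1086  0.0317] turn [-0.0027 -0.0022  0.0029] shift-after-turn [-0.0443 -0.1086  0.0315] len 0.121
```

Emit:
carry_out(
  steps=[
    [1,-0.0147,-0.0362,0.0105,0,0,0],
    [1,-0.0147,-0.0362,0.0105,0,0,0],
    [1,-0.0147,-0.0362,0.0105,0,0,0],
    [1,0,0,0,0,0,0],
    [1,0,0,0,0,0,0],
  ],
)

```text
clock: 54.6
tcp_pos: [0.4198, -0.1383, 0.2015]
orientation: [-0.0, 0.555, 0.832, 0.0]
wrist_force: [-0.7, 0.6, -0.6]
finger_gap: 0.0851
```

```bash
python3 -c "
from h import *
c=snap('wrist','w7'); t=np.radians(67.5); ex=np.array([np.cos(t),np.sin(t)]); ey=np.array([-np.sin(t),np.cos(t)])
m=(c['color'].min(2)>190).astype('uint8'); n,l,s,q=cv2.connectedComponentsWithStats(m)
for i in range(1,n):
  if 800<s[i,4]<8000:
    p=onz(c,*q[i],.056,True)[:2]; d=p-[.478,-.1135]; print(q[i].round(),s[i],p.round(4),(d@ex).round(4),(d@ey).round(4))
go(.4188,-.1382,.0435,112.5)"
```

```text
[257. 180.] [ 230  154   54   52 2222] [ 0.4167 -0.1387] -0.0467 0.047
[255. 245.] [ 231  223   50   44 1750] [ 0.4793 -0.1141] -0.0 -0.0014
[297. 281.] [ 274  262   47   39 1421] [ 0.5032 -0.0553] 0.0634 -0.001
shift-first [ 0.0005 -0.0013  0.1582] turn [ 0.0003 -0.0002  0.0028] shift-after-turn [ 0.0005 -0.0013  0.1582] len 0.158
```

Emit:
carry_out(
  steps=[
    [1,0,-0.002,0.03,0,0,0],
    [1,0,0,0.04,0,0,0],
    [1,0,0,0.04,0,0,0],
    [1,0,0,0.03,0,0,0],
    [1,0,0,0.017,0,0,0],
    [-1,0,0,0,0,0,0],
    [-1,0,0,0,0,0,0],
    [-1,0,0,0,0,0,0],
    [-1,0,0,0,0,0,0],
    [-1,0,0,0,0,0,0],
  ],
)

```text
clock: 55.9
tcp_pos: [0.4188, -0.1393, 0.0456]
orientation: [0.001, 0.555, 0.832, 0.0]
wrist_force: [1.0, 1.5, 5.6]
finger_gap: 0.0526
```

Emit:
carry_out(
  steps=[
    [-1,0,0,-0.01,0,0,0],
    [-1,0,0,-0.02,0,0,0],
    [-1,0,0,-0.02,0,0,0],
    [-1,0,0,-0.01,0,0,0],
    [-1,-0.0114,0.0058,0,0,0,0],
    [-1,-0.0114,0.0058,0,0,0,0],
    [-1,-0.0114,0.0058,0,0,0,0],
    [-1,-0.0114,0.0058,0,0,0,0],
    [-1,0,0,0,0,0,0],
    [-1,0,0,0,0,0,0],
  ],
)

```text
clock: 57.15
tcp_pos: [0.4564, -0.1721, 0.1044]
orientation: [-0.001, 0.555, 0.832, 0.0]
wrist_force: [-0.6, -0.9, -1.2]
finger_gap: 0.0528
```

```bash
python3 -c "
from h import *
go(.455,-.1715,.0435,112.5)"
```

```text
shift-first [ 0.001  -0.001   0.0609] turn [-0.0007 -0.0012  0.0012] shift-after-turn [ 0.0011 -0.0011  0.0609] len 0.061
```

Emit:
carry_out(
  steps=[
    [-1,0,0,0.025,0,0,0],
    [-1,0,0,0.02,0,0,0],
    [-1,0,0,0.008,0,0,0],
    [-1,0,0,0.004,0,0,0],
    [-1,0,0,0.0015,0,0,0],
    [-1,0,0,0.001,0,0,0],
    [-1,0,0,0,0,0,0],
  ],
)

```text
clock: 58.02
tcp_pos: [0.4572, -0.1725, 0.0457]
orientation: [0.0, 0.555, 0.832, 0.0]
wrist_force: [-0.4, -1.0, -0.6]
finger_gap: 0.0526
```

Emit:
carry_out(
  steps=[
    [0.9,0,0,0,0,0,0],
    [0.9,0,0,0,0,0,0],
    [0.9,0,0,0,0,0,0],
    [0.9,0,0,-0.03,0,0,0],
    [0.9,0,0,-0.05,0,0,0],
    [0.9,0,0,-0.06,0,0,0],
    [1,0,0,-0.05,0,0,0],
    [1,0,0,0,0,0,-0.1571],
    [1,0,0,0,0,0,-0.1571],
    [1,0,0,0,0,0,-0.1571],
    [1,0,0,0,0,0,-0.1571],
    [1,0,0,0,0,0,-0.1571],
    [1,0,0,0,0,0,0],
  ],
)

```text
clock: 59.65
tcp_pos: [0.4568, -0.1723, 0.2353]
orientation: [0.0, 0.195, 0.981, 0.0]
wrist_force: [0.4, 0.2, -0.6]
finger_gap: 0.0853
```

```bash
python3 -c "
from h import *
go(.498,.0225,.23,157.5)"
```

```text
shift-first [0.0365 0.1957 0.0053] turn [ 0.0001 -0.     -0.0004] shift-after-turn [0.0364 0.1958 0.0053] len 0.199
```

Emit:
carry_out(
  steps=[
    [1,0.0073,0.0391,0,0,0,0],
    [1,0.0073,0.0391,0,0,0,0],
    [1,0.0073,0.0391,0,0,0,0],
    [1,0.0073,0.0391,0,0,0,0],
    [1,0.0073,0.0391,0,0,0,0],
    [1,0,0,0,0,0,0],
    [1,0,0,0,0,0,0],
  ],
)

```text
clock: 60.52
tcp_pos: [0.4975, 0.0221, 0.2352]
orientation: [-0.0, 0.195, 0.981, -0.0]
wrist_force: [-0.3, 0.0, 0.6]
finger_gap: 0.0854
```

```bash
python3 -c "
from h import *
go(.498,.0225,.074,157.5)
c=snap('wrist','w8'); t=np.radians(67.5); ex=np.array([np.cos(t),np.sin(t)]); ey=np.array([-np.sin(t),np.cos(t)])
m=(c['color'].min(2)>190).astype('uint8'); n,l,s,q=cv2.connectedComponentsWithStats(m)
for i in range(1,n):
  if 500<s[i,4]<8000:
    p=onz(c,*q[i],.056,True)[:2]; d=p-[.478,-.1135]; print(q[i].round(),s[i],p.round(4),(d@ex).round(4),(d@ey).round(4))"
```

```text
shift-first [-0.0003  0.0006  0.1612] turn [-0.0004 -0.0001  0.0002] shift-after-turn [-0.0003  0.0006  0.1612] len 0.161
[220.  48.] [ 196   25   50   48 1879] [ 0.481  -0.1128] 0.0018 -0.0025
[221. 109.] [ 197   84   50   50 1934] [ 0.5044 -0.0548] 0.0644 -0.0019
```

View pics/w8.png

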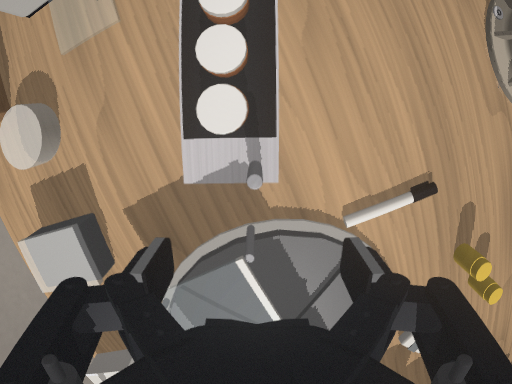

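Emit:
carry_out(
  steps=[
    [1,0,0,0.035,0,0,0],
    [1,0,0,0.04,0,0,0],
    [1,0,0,0.04,0,0,0],
    [1,0,0,0.03,0,0,0],
    [1,0,0,0.015,0,0,0],
    [-1,0,0,0,0,0,0],
    [-1,0,0,0,0,0,0],
    [-1,0,0,0,0,0,0],
    [-1,0,0,0,0,0,0],
    [-1,0,0,0,0,0,0],
    [-1,0,0,0,0,0,0],
    [-1,0,0,0,0,0,0],
    [-1,0,0,0,0,0,0],
  ],
  grip_force=30,
)

```text
clock: 62.2
tcp_pos: [0.4985, 0.0222, 0.0763]
orientation: [0.001, 0.194, 0.981, 0.0]
wrist_force: [-0.6, 0.0, 5.9]
finger_gap: 0.015
```

Emit:
carry_out(
  steps=[
    [-1,-0.0026,0.0003,0,0,0,0.01],
    [-1,-0.0051,0.0005,0,0,0,0.02],
    [-1,-0.0077,0.0008,0,0,0,0.03],
    [-1,-0.0102,0.001,0,0,0,0.04],
    [-1,-0.0102,0.001,0,0,0,0.04],
    [-1,-0.0102,0.001,0,0,0,0.04],
    [-1,-0.0102,0.001,0,0,0,0.04],
    [-1,-0.0102,0.001,0,0,0,0.04],
    [-1,-0.0102,0.001,0,0,0,0.04],
    [-1,-0.0102,0.001,0,0,0,0.04],
    [-1,-0.0102,0.001,0,0,0,0.04],
    [-1,-0.0102,0.001,0,0,0,0.04],
    [-1,-0.0102,0.001,0,0,0,0.04],
    [-1,-0.0102,0.001,0,0,0,0.04],
    [-1,-0.0102,0.001,0,0,0,0.04],
    [-1,-0.0077,0.0008,0,0,0,0.03],
    [-1,-0.0051,0.0005,0,0,0,0.02],
    [-1,-0.0026,0.0003,0,0,0,0.01],
    [-1,0,0,0,0,0,0],
  ],
)

```text
clock: 64.58
tcp_pos: [0.6279, -0.0594, 0.0764]
orientation: [0.002, 0.475, 0.88, 0.002]
wrist_force: [5.2, 3.8, 2.9]
finger_gap: 0.0148
```

```bash
python3 -c "
from h import *
p=st()[1][:2]-[.433,-.225]; print(np.hypot(*p), np.degrees(np.arctan2(p[1],p[0]))-6.7+4.7, np.degrees(2*np.arctan2(st()[0]['orientation'][2],st()[0]['orientation'][1]))-90+4.7)"
```

```text
0.25574036172263004 38.36242790929542 37.92114839873821
```

Emit:
carry_out(
  steps=[
    [-1,-0.0026,0.0003,0,0,0,0.01],
    [-1,-0.0051,0.0005,0,0,0,0.02],
    [-1,-0.0077,0.0008,0,0,0,0.03],
    [-1,-0.0102,0.001,0,0,0,0.04],
    [-1,-0.0102,0.001,0,0,0,0.04],
    [-1,-0.0102,0.001,0,0,0,0.04],
    [-1,-0.0102,0.001,0,0,0,0.04],
    [-1,-0.0102,0.001,0,0,0,0.04],
    [-1,-0.0102,0.001,0,0,0,0.04],
    [-1,-0.0102,0.001,0,0,0,0.04],
    [-1,-0.0102,0.001,0,0,0,0.04],
    [-1,-0.0102,0.001,0,0,0,0.04],
    [-1,-0.0102,0.001,0,0,0,0.04],
    [-1,-0.0102,0.001,0,0,0,0.04],
    [-1,-0.0077,0.0008,0,0,0,0.03],
    [-1,-0.0051,0.0005,0,0,0,0.02],
    [-1,-0.0026,0.0003,0,0,0,0.01],
    [-1,0,0,0,0,0,0],
  ],
)

```text
clock: 66.82
tcp_pos: [0.6871, -0.1901, 0.0765]
orientation: [0.004, 0.7, 0.714, 0.003]
wrist_force: [13.1, 1.5, -1.5]
finger_gap: 0.0148
```

Emit:
carry_out(
  steps=[
    [-1,-0.0026,0.0003,0,0,0,0.01],
    [-1,-0.0026,0.0003,0,0,0,0.01],
    [-1,-0.0026,0.0003,0,0,0,0.01],
    [-1,-0.0026,0.0003,0,0,0,0.01],
    [-1,0,0,0,0,0,0],
    [-1,0,0,0,0,0,0],
  ],
)

```text
clock: 67.58
tcp_pos: [0.6884, -0.2005, 0.0765]
orientation: [0.004, 0.714, 0.7, 0.003]
wrist_force: [12.1, 1.8, -1.8]
finger_gap: 0.015
```

```bash
python3 -c "
from h import *
p=st()[1][:2]-[.433,-.225]; print(np.hypot(*p), np.degrees(np.arctan2(p[1],p[0]))-6.7+4.7, np.degrees(2*np.arctan2(st()[0]['orientation'][2],st()[0]['orientation'][1]))-90+4.7)"
```

```text
0.256588066670497 3.4893361976813235 3.554902084420715
```

Emit:
carry_out(
  steps=[
    [-1,-0.0026,-0.001,0,0,0,0.01],
    [-1,-0.0026,0.0003,0,0,0,0.01],
    [-1,-0.0026,0.0003,0,0,0,0.01],
    [-1,-0.0026,0.0003,0,0,0,0.01],
    [-1,-0.0026,0.0003,0,0,0,0.01],
    [-1,0,0,0,0,0,0],
    [-1,0,0,0,0,0,0],
  ],
)

```text
clock: 68.45
tcp_pos: [0.6892, -0.2107, 0.0765]
orientation: [0.003, 0.731, 0.683, 0.005]
wrist_force: [16.4, 8.7, -0.8]
finger_gap: 0.0154
```

Emit:
carry_out(
  steps=[
    [-1,-0.002,0.0002,0,0,0,0.008],
    [-1,-0.002,0.0002,0,0,0,0.008],
    [-1,0,0,0,0,0,0],
    [-1,0,0,0,0,0,0],
  ],
)

```text
clock: 68.95
tcp_pos: [0.6891, -0.2109, 0.0764]
orientation: [0.0, 0.735, 0.678, 0.007]
wrist_force: [16.0, 18.6, 1.2]
finger_gap: 0.015
```

Emit:
carry_out(
  steps=[
    [-1,0.002,-0.0015,0,0,0,0],
    [-1,0,0,0,0,0,0],
    [0.3,0,0,0,0,0,0],
    [0.3,0,0,0,0,0,0],
    [0.3,0,0,0,0,0,0],
    [0.3,0,0,-0.03,0,0,0],
    [0.3,0,0,-0.05,0,0,0],
    [0.3,0,0,-0.06,0,0,0],
    [0.3,0,0,-0.04,0,0,0],
    [0.3,0,0,0,0,0,0],
  ],
)

```text
clock: 70.2
tcp_pos: [0.6833, -0.2165, 0.2603]
orientation: [0.004, 0.737, 0.675, 0.001]
wrist_force: [-0.1, -0.4, 0.3]
finger_gap: 0.0557
```

```bash
python3 -c "
from h import *
print(st()[1]);c=snap('wrist','w9')
t=np.radians(-4.7); ex=np.array([np.cos(t),np.sin(t)]); ey=np.array([-np.sin(t),np.cos(t)])
for k,(x,y) in dict(p1=(-.062,0),p2=(0,0),p3=(.063,0)).items(): print(k,np.array([.433,-.225])+(.12+x)*ex)
go(.45,.05,.25,90)"
```

```text
[ 0.68331646 -0.21645693  0.2602656 ]
p1 [ 0.49080497 -0.22975243]
p2 [ 0.55259649 -0.23483262]
p3 [ 0.61538464 -0.23999475]
shift-first [ 0.2447 -0.2549  0.0061] turn [ 0.0033  0.0015 -0.0875] shift-after-turn [ 0.2661 -0.2325  0.0073] len 0.353
```

View pics/w9.png

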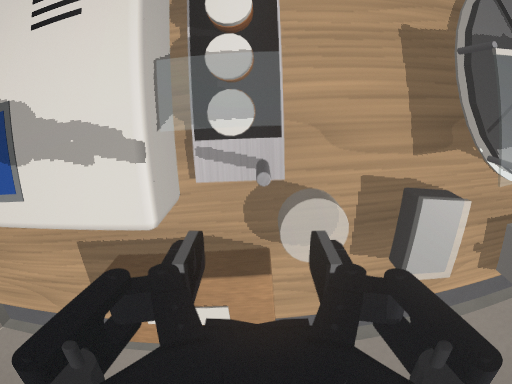

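Emit:
carry_out(
  steps=[
    [0.3,0.0306,-0.0319,0,0,0,0],
    [0.3,0.0306,-0.0319,0,0,0,0],
    [0.3,0.0306,-0.0319,0,0,0,0],
    [0.3,0.0306,-0.0319,0,0,0,0],
    [0.3,0.0306,-0.0319,0,0,0,0],
    [0.3,0.0306,-0.0319,0,0,0,0],
    [0.3,0.0306,-0.0319,0,0,0,0],
    [0.3,0.0306,-0.0319,0,0,0,0],
    [0.3,0,0,0,0,0,0],
    [0.3,0,0,0,0,0,0],
  ],
)

```text
clock: 71.5
tcp_pos: [0.4488, 0.0506, 0.2544]
orientation: [-0.0, 0.737, 0.676, -0.0]
wrist_force: [0.6, -0.6, -0.5]
finger_gap: 0.0552
```

```bash
python3 -c "
from h import *
c=snap('top','top4')
i=cv2.imread('pics/top4.png')[60:252,160:420]; cv2.imwrite('pics/top4c.png',cv2.resize(i,None,fx=3,fy=3,interpolation=cv2.INTER_CUBIC))"
```

```text
(no output)
```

View pics/top4c.png

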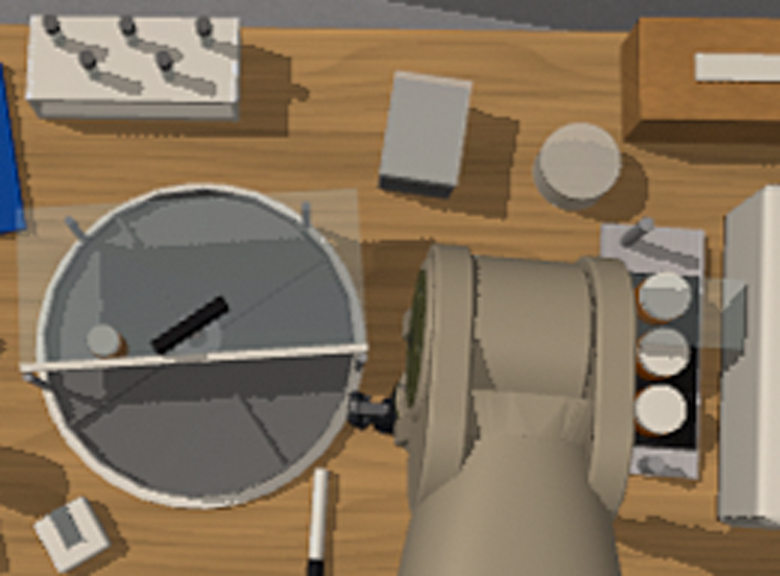

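```bash
python3 -c "
from h import *
c=ld('top4'); f=lambda a,b,z: onz(c,160+a/3-.33,60+b/3-.33,z)[:2]
d=f(704,230,.01)-f(697,478,.01); print('edge',np.degrees(np.arctan2(d[1],d[0])))
d=f(604,225,.01)-f(704,230,.01); print('end',np.degrees(np.arctan2(d[1],d[0]))-90)
d=f(665,297,.056)-f(660,410,.056); print('pots',np.degrees(np.arctan2(d[1],d[0])))
d=f(770,186,.121)-f(752,524,.121); print('body',np.degrees(np.arctan2(d[1],d[0])))
t=np.radians(-3.5); ex=np.array([np.cos(t),np.sin(t)]); ey=np.array([-np.sin(t),np.cos(t)])
for a,b in [(665,297),(664,352),(660,410)]:
  d=f(a,b,.056)-([.433,-.225]+.12*ex); print(d@ex,d@ey)
v=f(104,340,.08)-[.5595,.2745]; print('vial r',np.hypot(*v)); print(st()[0]['clock'])"
```

```text
edge -3.031749459072894
end -1.8983241762156098
pots -3.665917870513072
body -4.831135459274066
0.06260291252703272 -0.0035074914297565435
0.0014079302700941946 -0.004872843665385811
-0.0625044887099094 -0.0031452027621147742
vial r 0.09752022330062718
71.55
```

```bash
python3 -c "
from h import *
c=ld('w9'); print(onz(c,264,181,.086,True))
print(env.hand_in())"
```

```text
[ 0.6905214  -0.20885736  0.086     ]
the job is handed in; nothing more can be done
None
```

I swung the tray out to its stop and loaded all three pots onto the mat. I then swung it home, backed the arm away and handed the job in at about 72 s. No verdict was reported.

**Knocked pot:** the first pot was knocked to about 45 mm off the mat's centre line, right at the limit. I picked it up again and set it back before swinging the tray home.

**Final picture from above:**
- **Pots:** they stand at about +63, +1 and −63 mm along the mat and within 5 mm of its middle line, all inside the limits.
- **Vial:** it stands in the store, about 98 mm from the axis.
- **Bystanders:** the timer, tipbox, dishes and the visible end of the marker looked unmoved. I did not check the beaker in the final picture; it last looked in place in the wrist view of the store at about 46 s.

**Tray home:** the estimates of its angle disagreed slightly.
- The force rose against the home stop without the post moving. The post had travelled 1.25 rad, which is the full swing.
- The post was still within about 2 mm of that spot after I let go.
- Angles read off the picture differed from the analyser body's edge by 1 to 3 degrees (the limit is 3.4). I put this down to coarse pixel reading and trusted the stop contact.

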